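Load a shell into the badge press

TASK

Load the badge press: pick up the loose 58 mm shell, crown up, set it on the swing table and slide it gently across until it drops into the table's round nest and lies flat and fully home. Then swing the table round by its knob to its stop, so that the seated shell is under the press head, and let go. The thin shell dents if it is pressed hard.

Things in the scene. Friction and masses are not known exactly. Their poses are not given: they have to be found in the camera images.
- shell: The loose badge shell: shiny steel disc, 58 mm across, 6 mm thick, slightly domed, 30 g, lying flat on the desk right of the press (more shells lie in a cardboard box). Origin: middle of its underside, z up. Fits the nest with 1 mm all round; proud by 2.5 mm when home. It can lodge cocked on the nest's edge; a light press on its crown with a 2 mm shift to and fro levels it.
- press: Grey hand press, fixed. Origin on the table's pivot axis at desk height; x to the head, z up. Round table, radius 125 mm, top at z 40 mm; nest 60 mm wide, 3.5 mm deep, 80 mm from the pivot; its angle is not reported: 110 to 150 deg clockwise (from above) of x. Black knob, 16 mm wide, 36 mm high, 108 mm from the pivot, 110 deg clockwise of the nest. Table stays put below 0.6 N m; drag it less.
- press_station (a point): Point at the table's top height straight under the head, 80 mm from the pivot along the press's x: the nest's centre stands here when the table, swung anticlockwise from above, meets its stop. The head is 68 mm wide, 5 mm above the table, so only a seated shell passes; arm and lever rise behind it to 0.35 m. Pivot cap: 26 mm wide, 2.5 mm high. A raised 48 mm die on the table is not the nest.
Things that resemble listed ones, but are neither listed nor needed, are in the scene too. Several things look just like the shell: the one meant starts farthest to the robot's left.

How it is judged:
On the way:
1. the shell lies fully home in the nest while the nest is still away from the head (z of shell in the frame of press between 0.034 and 0.0373 m and angle between shell's own z axis and vertical below 0.025 rad and horizontal distance between shell and press between 0.076 and 0.084 m and horizontal distance between shell and press_station above 0.075 m), for 0.3 s.
At the end, for the whole second after the job is handed in: the shell lies flat and fully home in the nest (within 1 mm of its floor), at rest, its centre within 5 mm of the station under the press head (horizontal distance between shell and press_station below 0.005 m and z of shell in the frame of press between 0.034 and 0.0373 m and angle between shell's own z axis and vertical below 0.025 rad and linear speed of shell below 0.01 m/s); the robot touches nothing.
It fails at once if the shell is pressed against the press with over 35 N (it dents) (contact force between shell and press above 35 N).
It also fails if it takes over 72 s, if anything falls off the work surface, if the arm or the gripper's body presses on something with over 40 N, if the wrist force passes 120 N, or if a joint passes its speed limit or range.

ROBOT

A 6-joint arm with a two-finger parallel gripper is mounted at the origin on the work surface; the furniture and walls round the work are solid. World frame = base frame: x ahead of the robot, y to its left, z up, the work surface at z = 0. Lengths are in m, angles in rad, forces in N, time in s.
With the tool pointing down it reaches from about 0.275 to 0.85 m from the base axis. Payload 19 kg.
Tool frame: the origin (TCP) lies at the very end of the fingers, on their centre line; the grasp point (between the pads) lies 19 mm behind it; z points along the fingers, y is the direction in which the jaws open and shut (so a half turn about z gives the same grasp; the last joint's range is limited). The gripper opens to 85 mm and grips with 20 to 120 N. Pads are 22 mm wide; open, the fingers measure 114 mm over their backs; the gripper's body (76 mm by 85 mm) begins 54 mm behind the grasp point. The pads swing forward as they close: fully open they stand 13 mm farther back than shut.
Start: joints at [-1.369, 0.15, 1.437, -0, 1.554, -0.134], TCP at [0.189, -0.543, 0.231] pointing down, gripper open.
Joint ranges: [-2.8, 2.8], [-0.68, 2.1], [0.12, 2.68], [-1.39, 4.53], [0.16, 2.79], [-2.81, 2.81]. Speed limits (rad/s): [1.89, 1.89, 2.22, 3.01, 3.01, 3.01].

INTERFACE

Orientations are given as [roll, pitch, yaw] about the fixed x, y, z axes, in that order (R = Rz(yaw) Ry(pitch) Rx(roll)).
In Python, from station import manip gives the robot as it stands.
- The arm moves only by the tool apply_moves, never from a script. Its argument "series" is a list of rows, each an object of numbers: "ax", "ay", "az": the turn, a rotation vector about the tool's x, y, z in degrees; "tx", "ty", "tz": the shift along the tool's x, y, z in cm; "gripper": the finger opening in cm, from 0 to 8.54. In form: [{"ax": .., "ay": .., "az": .., "tx": .., "ty": .., "tz": .., "gripper": ..}, ...]. A call has 1 to 10 rows; each row is the pose to reach, as a shift and turn from the pose measured when the call began, along the tool's axes at that moment; what a row does not reach only later rows make up. A row lasts 1/10 s, in which the tool goes at most 50 mm and 8.59 degrees, less where a joint would pass 70% of its speed; a pose out of reach is approached as far as the arm can. A call with a gripper value outside its range is refused whole. The fingers move at their own pace and stop on an object; the grip force is fixed at half the most. Time passes only in rows, so rows that repeat a pose let the fingers close. It gives the time, the measured TCP pose, the force and the opening at its end, in the units of the state.
- manip.observe(): the state, without advancing time (a new reading comes with each control period).
- manip.read_camera(name): name is "scene" or "side" or "wrist"; returns a dict with "color" (400x640x3 uint8, blue, green, red), "mtx" (3x3 intrinsics, pixels), "k1" (the pictures are not rectified: a ray, as slopes to the right and down, at radius r is drawn at 1 + k1 r^2 times it, then the intrinsics apply), "T" (4x4, takes a point from camera to world coordinates). Camera axes: x right, y down, z forward; pixel columns grow to the right and rows downward; lengths in m; the calibration is good to about 2 mm. A picture is of the moment at which its call begins. There is no depth.
- manip.job_done(): hands the job in, once; it reports no verdict.
Trained networks look in the newest picture that a camera, given by its name, has taken for a name from the list of things; names that differ only in an ending like _2 or _b are one class to them, and where a whole thing is asked for, a point or a joint stands for the part that bears it (a point fixed in the world has none). Each returns a list of dicts, best first, with "confidence" (0 to 1); they miss things now and then, are a little off and sometimes report something else, mostly with a low value. They report only what shows in the picture. A call takes as long as a camera call. They do not tell look-alikes from the thing itself.
- manip.recognise(query, camera): "point" ([column, row] in pixels, amid what is visible of it).
The state is a dict: "t": time; "qpos": joint angles; "dq": joint speeds; "tau": joint torques, N m; "eef_pos": TCP position; "eef_rot": TCP orientation; "force": force on the tool from outside, world axes, zero at the start; "torque": the same for the moment, N m; "width": finger opening in m.
Only numpy, scipy, OpenCV 4.12 (cv2) and the standard library are available. Lean on these libraries where they do the work, as an engineer would, in place of code of your own. Each camera call takes 0.05 s, during which the arm holds its last target. There are 200 camera calls.

## Working session

There is one attempt and no reset: what is moved stays moved. The work goes in short steps, Python scripts to look and compute and a tool call to move; the robot and the scene stay as the last step left them, time stands still between calls to the robot, and variables do not carry over. Pictures are saved under pics/ and viewed, about 8 in all and at most 12, crops included, and the job is handed in when it is done.

Besides the shell and the picture viewer there is one more tool, called after "Call:" as a command line: name --argument value ..., lists and objects as JSON in quotes. apply_moves: Moves the arm, as the interface text tells. Its arguments: {"type":"object","properties":{"series":{"type":"array","items":{"type":"object","properties":{"ax":{"type":"number"},"ay":{"type":"number"},"az":{"type":"number"},"tx":{"type":"number"},"ty":{"type":"number"},"tz":{"type":"number"},"gripper":{"type":"number"}}}}},"required":["series"]}

```bash
mkdir -p pics; ls; cat > h.py <<'E'
import numpy as np, cv2, json
from scipy.spatial.transform import Rotation as R
from station import manip
def ray(c,px):
    K=c["mtx"];k=c["k1"]
    d=np.array([(px[0]-K[0][2])/K[0][0],(px[1]-K[1][2])/K[1][1]]);u=d.copy()
    for _ in range(30): u=d/(1+k*(u@u))
    T=np.array(c["T"]);return T[:3,3],T[:3,:3]@np.array([u[0],u[1],1])
def onz(c,px,z):
    o,d=ray(c,px);return o+d*(z-o[2])/d[2]
def proj(c,p):
    T=np.array(c["T"]);q=T[:3,:3].T@(np.array(p)-T[:3,3]);u=q[:2]/q[2];u=u*(1+c["k1"]*(u@u));K=np.array(c["mtx"])
    return K[:2,:2]@u+K[:2,2]
def rel(target,rpy=None):
    s=manip.observe();Rt=R.from_euler('xyz',s["eef_rot"])
    d=Rt.inv().apply(np.array(target)-s["eef_pos"])*100
    return d.round(2)
E
python3 - <<'E'
from h import *
s=manip.observe();print(s)
for n in ("scene","side"):
    c=manip.read_camera(n);cv2.imwrite(f"pics/{n}0.png",c["color"])
    print(n,c["k1"],np.round(c["mtx"],1).tolist(),np.round(c["T"],3).tolist())
    for q in("shell","press"):
        for r in manip.recognise(q,n): print(q,r,onz(c,r["point"],0.005).round(3))
E
```

```text
pics
{'t': 0.0, 'qpos': array([-1.36899240e+00,  1.50984245e-01,  1.43800598e+00, -2.25525945e-05,
        1.55378540e+00, -1.34012000e-01]), 'dq': array([ 1.51767400e-04, -2.62805238e-05, -4.35873134e-04,  5.18405261e-04,
        9.32292710e-04,  3.93747633e-04]), 'tau': array([-2.82008696e-03, -7.13060689e+01, -5.70873034e+01, -6.75771244e-04,
        8.69904383e-03,  2.02528247e-05]), 'eef_pos': array([ 0.18940574, -0.54266097,  0.23068893]), 'eef_rot': array([-3.14041728e+00, -1.35711296e-04,  3.35816244e-01]), 'force': array([0.1937883 , 0.30537997, 0.09203282]), 'torque': array([0.0321402 , 0.01788433, 0.01134847]), 'width': 0.08549092157092973}
scene -0.09440974673015758 [[422.9, 0.0, 320.6], [0.0, 422.9, 200.3], [0.0, 0.0, 1.0]] [[-0.841, -0.316, 0.439, 0.106], [-0.541, 0.512, -0.667, 0.64], [-0.014, -0.799, -0.602, 0.566], [0.0, 0.0, 0.0, 1.0]]
shell {'point': [357.6, 188.4], 'confidence': 0.89} [ 0.467 -0.065  0.005]
shell {'point': [384.3, 171.3], 'confidence': 0.79} [ 0.447 -0.161  0.005]
press {'point': [282.5, 230.0], 'confidence': 0.91} [0.527 0.142 0.005]
side -0.05416378122224649 [[392.4, 0.0, 317.5], [0.0, 392.4, 201.5], [0.0, 0.0, 1.0]] [[-0.937, -0.207, 0.281, 0.253], [-0.35, 0.565, -0.747, 0.715], [-0.004, -0.799, -0.602, 0.567], [0.0, 0.0, 0.0, 1.0]]
shell {'point': [365.3, 170.7], 'confidence': 0.78} [ 0.444 -0.155  0.005]
shell {'point': [346.1, 187.4], 'confidence': 0.74} [ 0.469 -0.064  0.005]
press {'point': [293.5, 236.9], 'confidence': 0.59} [0.52  0.151 0.005]
```

View pics/scene0.png

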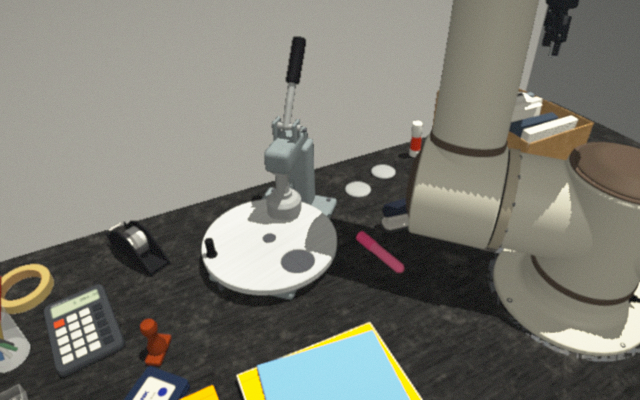

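View pics/side0.png

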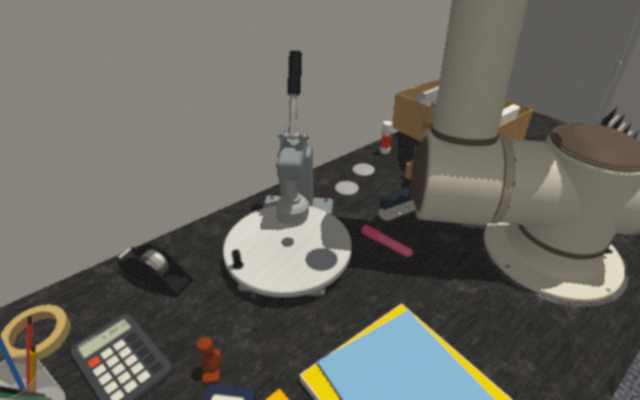

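The scene shows the press in the middle, with the pivot cap at about (269,238), a dark round feature at (298,261), the knob at (209,248) and the head at (284,208). Two loose shells lie at (358,189) and (383,171). The left one, with the larger y, is the target. Next I measure the table.

```bash
python3 - <<'E'
from h import *
c=manip.read_camera("scene");d=manip.read_camera("side")
P=lambda c,p,z:onz(c,p,z).round(4)
print("cap",P(c,(269,238),.0425),P(d,(287.5,242),.0425))
print("dark",P(c,(298,261),.04),P(d,(321,259),.04))
print("knobbase",P(c,(211,256),.04),P(d,(238,265),.04))
print("knobtop",P(c,(209,241),.076),P(d,(236,252),.076))
print("head",P(c,(285,208),.05),P(d,(292,213),.05))
for p in[(203,243),(337,238),(269,199),(272,290)]:print("rim",p,P(c,p,.04))
print("shell",P(c,(357.6,189),.004),P(d,(346.5,187.5),.004))
a=cv2.resize(c["color"][170:300,190:390],None,fx=4,fy=4,interpolation=cv2.INTER_CUBIC);cv2.imwrite("pics/crop1.png",a)
E
```

```text
cap [0.5062 0.2068 0.0425] [0.5075 0.2063 0.0425]
dark [0.428 0.225 0.04 ] [0.4309 0.2248 0.04  ]
knobbase [0.5665 0.2977 0.04  ] [0.5693 0.2926 0.04  ]
knobtop [0.5642 0.2961 0.076 ] [0.5669 0.2946 0.076 ]
head [0.5286 0.1262 0.05  ] [0.5313 0.1282 0.05  ]
rim (203, 243) [0.6035 0.2809 0.04  ]
rim (337, 238) [0.4011 0.1381 0.04  ]
rim (269, 199) [0.5834 0.1094 0.04  ]
rim (272, 290) [0.4258 0.3015 0.04  ]
shell [ 0.4669 -0.0637  0.004 ] [ 0.4686 -0.0649  0.004 ]
```

View pics/crop1.png

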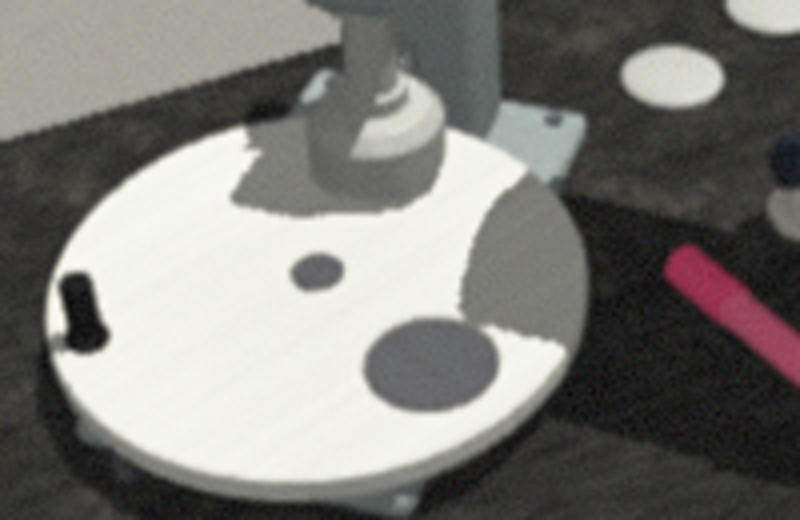

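The geometry fits. The pivot is about (0.507, 0.2065). The head and press x axis point at −74°. The nest is at (0.4295, 0.225), which is 80 mm from the pivot and 120° clockwise of x. The knob is at (0.567, 0.2945), 107 mm out and 110° clockwise of the nest. So the dark disc is the nest. Now I go above the target shell.

```bash
python3 - <<'E'
from h import *
print(rel([.4675,-.0645,.20]))
c=manip.read_camera("scene")
for p in [(397,215),(397,225),(325,207),(315,140)]: print(p,onz(c,p,.01).round(3))
E
```

```text
[ 42.01 -36.     3.13]
(397, 215) [ 0.348 -0.017  0.01 ]
(397, 225) [0.335 0.012 0.01 ]
(325, 207) [0.49  0.039 0.01 ]
(315, 140) [ 0.671 -0.196  0.01 ]
```

Call:
apply_moves --series '[{"tx":42,"ty":-36,"tz":3.1,"gripper":6.6},{"tx":42,"ty":-36,"tz":3.1,"gripper":6.6},{"tx":42,"ty":-36,"tz":3.1,"gripper":6.6},{"tx":42,"ty":-36,"tz":3.1,"gripper":6.6},{"tx":42,"ty":-36,"tz":3.1,"gripper":6.6},{"tx":42,"ty":-36,"tz":3.1,"gripper":6.6},{"tx":42,"ty":-36,"tz":3.1,"gripper":6.6},{"tx":42,"ty":-36,"tz":3.1,"gripper":6.6},{"tx":42,"ty":-36,"tz":3.1,"gripper":6.6},{"tx":42,"ty":-36,"tz":3.1,"gripper":6.6}]'

```text
invalid input at $.series[0]: expected keys ax, ay, az, tx, ty, tz, gripper
```

Call:
apply_moves --series '[{"tx":0,"ty":0,"tz":0,"gripper":6.6}]'

```text
invalid input at $.series[0]: expected keys ax, ay, az, tx, ty, tz, gripper
```

```bash
python3 - <<'E'
from h import *
s=manip.observe();print(s["eef_pos"],s["eef_rot"],s["width"],rel([.4675,-.0645,.20]))
E
```

```text
[ 0.18944685 -0.5428636   0.23121679] [-3.14142586e+00 -4.90253767e-06  3.35801354e-01] 0.08520618720554658 [ 42.02 -36.     3.13]
```

Call:
apply_moves --series '[{"ax":0,"ay":0,"az":0,"tx":42,"ty":-36,"tz":3.1,"gripper":6.6},{"ax":0,"ay":0,"az":0,"tx":42,"ty":-36,"tz":3.1,"gripper":6.6},{"ax":0,"ay":0,"az":0,"tx":42,"ty":-36,"tz":3.1,"gripper":6.6},{"ax":0,"ay":0,"az":0,"tx":42,"ty":-36,"tz":3.1,"gripper":6.6},{"ax":0,"ay":0,"az":0,"tx":42,"ty":-36,"tz":3.1,"gripper":6.6},{"ax":0,"ay":0,"az":0,"tx":42,"ty":-36,"tz":3.1,"gripper":6.6},{"ax":0,"ay":0,"az":0,"tx":42,"ty":-36,"tz":3.1,"gripper":6.6},{"ax":0,"ay":0,"az":0,"tx":42,"ty":-36,"tz":3.1,"gripper":6.6},{"ax":0,"ay":0,"az":0,"tx":42,"ty":-36,"tz":3.1,"gripper":6.6},{"ax":0,"ay":0,"az":0,"tx":42,"ty":-36,"tz":3.1,"gripper":6.6}]'

```text
t: 1.45
eef_pos: [0.4409, -0.1092, 0.2036]
eef_rot: [3.141, -0.001, 0.336]
force: [1.6, -0.8, -0.1]
width: 0.0661
```

```bash
python3 - <<'E'
from h import *
s=manip.observe();print(s["t"],s["eef_pos"],s["eef_rot"],s["width"],rel([.4675,-.0645,.20]))
E
```

```text
1.45 [ 0.44087422 -0.10922604  0.20356861] [ 3.14109670e+00 -7.25845185e-04  3.35756393e-01] 0.06606148883362165 [ 3.99 -3.35  0.36]
```

Call:
apply_moves --series '[{"ax":0,"ay":0,"az":0,"tx":4,"ty":-3.35,"tz":3,"gripper":6.6},{"ax":0,"ay":0,"az":0,"tx":4,"ty":-3.35,"tz":6,"gripper":6.6},{"ax":0,"ay":0,"az":0,"tx":4,"ty":-3.35,"tz":8,"gripper":6.6},{"ax":0,"ay":0,"az":0,"tx":4,"ty":-3.35,"tz":8,"gripper":6.6},{"ax":0,"ay":0,"az":0,"tx":4,"ty":-3.35,"tz":8,"gripper":6.6}]'

```text
t: 1.95
eef_pos: [0.4678, -0.0646, 0.1243]
eef_rot: [3.141, -0.001, 0.336]
force: [0.8, -0.8, 0.5]
width: 0.066
```

```bash
python3 - <<'E'
from h import *
c=manip.read_camera("wrist");cv2.imwrite("pics/w1.png",c["color"])
s=manip.observe();print(s["t"],s["eef_pos"],s["eef_rot"],s["width"])
print(np.round(c["T"],3).tolist(),np.round(c["mtx"],1).tolist())
print("tcp px",proj(c,s["eef_pos"]))
for r in manip.recognise("shell","wrist"): print(r,onz(c,r["point"],.005).round(4))
E
```

```text
2.0 [ 0.46812086 -0.06488196  0.12489291] [ 3.14020266e+00 -1.89504777e-03  3.35206402e-01] 0.06603782287445736
[[0.33, -0.893, -0.307, 0.548], [-0.944, -0.312, -0.108, -0.038], [0.001, 0.326, -0.945, 0.267], [0.0, 0.0, 0.0, 1.0]] [[313.1, 0.0, 317.0], [0.0, 313.1, 204.0], [0.0, 0.0, 1.0]]
tcp px [315.61897245 269.03768605]
{'point': [413.0, 243.0], 'confidence': 0.87} [ 0.4562 -0.1645  0.005 ]
{'point': [320.9, 199.3], 'confidence': 0.58} [ 0.4683 -0.0694  0.005 ]
```

View pics/w1.png

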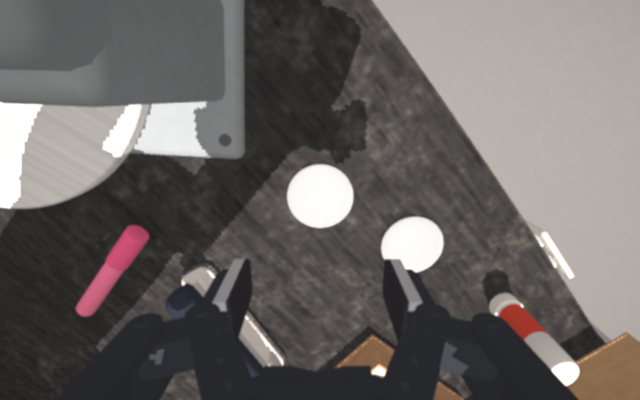

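The wrist view shows the target shell at (320,196), the second shell at (412,244), and the fingers with their midline at column 317. I fit the ellipse of the shell.

```bash
cat >> h.py <<'E'
def blob(c,px,thr=170,z=.003,dark=False,half=60):
    g=cv2.cvtColor(c["color"],cv2.COLOR_BGR2GRAY)
    m=((g<thr) if dark else (g>thr)).astype(np.uint8)
    n,l=cv2.connectedComponents(m);k=l[int(px[1]),int(px[0])]
    cs,_=cv2.findContours((l==k).astype(np.uint8),cv2.RETR_EXTERNAL,cv2.CHAIN_APPROX_NONE)
    ct=max(cs,key=len)[:,0,:].astype(float)
    w=np.array([onz(c,p,z)[:2] for p in ct]).astype(np.float32)
    (x,y),r=cv2.fitEllipse(w*1000)[:2]
    return np.array([x,y])/1000,r,ct.mean(0)
E
python3 - <<'E'
from h import *
for n,p in(("wrist",(320,196)),("scene",(357,189)),("side",(346,187))):
    c=manip.read_camera(n)
    print(n,blob(c,p))
s=manip.observe();print(s["eef_pos"])
for w in ([.468,-.066],[.468,-.0694]): print(rel([*w,.02]))
E
```

```text
wrist (array([ 0.46952084, -0.06792953]), (57.96957778930664, 58.06990051269531), array([319.05494505, 195.98351648]))
scene (array([ 0.46821201, -0.06683546]), (52.673492431640625, 53.21700668334961), array([357.53703704, 188.62962963]))
side (array([ 0.46879382, -0.06759354]), (44.278350830078125, 48.95441818237305), array([346.93181818, 187.36363636]))
[ 0.46802479 -0.06488563  0.12464881]
[-0.06  0.09 10.46]
[-0.17  0.41 10.47]
```

Call:
apply_moves --series '[{"ax":0,"ay":0,"az":0,"tx":0,"ty":0.28,"tz":4,"gripper":6.6},{"ax":0,"ay":0,"az":0,"tx":0,"ty":0.28,"tz":8,"gripper":6.6},{"ax":0,"ay":0,"az":0,"tx":0,"ty":0.28,"tz":10.5,"gripper":6.6},{"ax":0,"ay":0,"az":0,"tx":0,"ty":0.28,"tz":11.5,"gripper":6.6},{"ax":0,"ay":0,"az":0,"tx":0,"ty":0.28,"tz":11.7,"gripper":6.6},{"ax":0,"ay":0,"az":0,"tx":0,"ty":0.28,"tz":11.7,"gripper":6.6}]'

```text
t: 2.8
eef_pos: [0.4699, -0.0679, 0.0087]
eef_rot: [3.139, -0.003, 0.335]
force: [0.2, 0.3, -0.4]
width: 0.0661
```

Call:
apply_moves --series '[{"ax":0,"ay":0,"az":0,"tx":0,"ty":0,"tz":0.2,"gripper":6.6},{"ax":0,"ay":0,"az":0,"tx":0,"ty":0,"tz":0.3,"gripper":6.6},{"ax":0,"ay":0,"az":0,"tx":0,"ty":0,"tz":0.4,"gripper":6.6},{"ax":0,"ay":0,"az":0,"tx":0,"ty":0,"tz":0.5,"gripper":6.6},{"ax":0,"ay":0,"az":0,"tx":0,"ty":0,"tz":0.5,"gripper":6.6}]'

```text
t: 3.3
eef_pos: [0.4699, -0.0679, 0.0037]
eef_rot: [3.139, -0.003, 0.335]
force: [0.0, 0.3, 0.3]
width: 0.0663
```

Call:
apply_moves --series '[{"ax":0,"ay":0,"az":0,"tx":0,"ty":0,"tz":0.1,"gripper":6.6},{"ax":0,"ay":0,"az":0,"tx":0,"ty":0,"tz":0.2,"gripper":6.6},{"ax":0,"ay":0,"az":0,"tx":0,"ty":0,"tz":0.3,"gripper":6.6},{"ax":0,"ay":0,"az":0,"tx":0,"ty":0,"tz":0.35,"gripper":6.6}]'

```text
t: 3.7
eef_pos: [0.4699, -0.0678, 0.0001]
eef_rot: [3.139, -0.003, 0.335]
force: [-0.6, 0.4, -0.6]
width: 0.0661
```

```bash
python3 - <<'E'
from h import *
c=manip.read_camera("wrist");cv2.imwrite("pics/w2.png",c["color"][80:380,120:520])
E
```

```text
(no output)
```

View pics/w2.png

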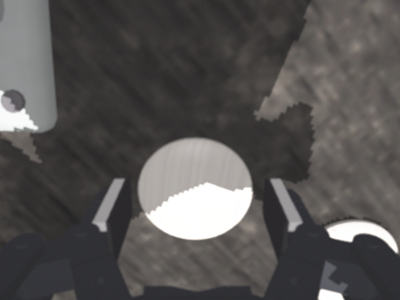

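Call:
apply_moves --series '[{"ax":0,"ay":0,"az":0,"tx":0,"ty":0,"tz":0.1,"gripper":6.6},{"ax":0,"ay":0,"az":0,"tx":0,"ty":0,"tz":0.2,"gripper":6.6},{"ax":0,"ay":0,"az":0,"tx":0,"ty":0,"tz":0.3,"gripper":6.6},{"ax":0,"ay":0,"az":0,"tx":0,"ty":0,"tz":0.3,"gripper":6.6}]'

```text
t: 4.15
eef_pos: [0.4698, -0.0678, -0.0031]
eef_rot: [3.14, -0.003, 0.335]
force: [-0.7, 0.6, 1.0]
width: 0.066
```

Call:
apply_moves --series '[{"ax":0,"ay":0,"az":0,"tx":0,"ty":0,"tz":0.1,"gripper":6.6},{"ax":0,"ay":0,"az":0,"tx":0,"ty":0,"tz":0.1,"gripper":6.6}]'

```text
t: 4.35
eef_pos: [0.4697, -0.0678, -0.0043]
eef_rot: [3.14, -0.003, 0.335]
force: [-0.6, 0.2, -0.2]
width: 0.0656
```

Call:
apply_moves --series '[{"ax":0,"ay":0,"az":0,"tx":0,"ty":0,"tz":0.1,"gripper":6.6},{"ax":0,"ay":0,"az":0,"tx":0,"ty":0,"tz":0.1,"gripper":6.6}]'

```text
t: 4.55
eef_pos: [0.4696, -0.0678, -0.0054]
eef_rot: [3.14, -0.003, 0.335]
force: [0.3, -0.6, 0.5]
width: 0.0662
```

Call:
apply_moves --series '[{"ax":0,"ay":0,"az":0,"tx":0,"ty":0,"tz":0.1,"gripper":6.6},{"ax":0,"ay":0,"az":0,"tx":0,"ty":0,"tz":0.15,"gripper":6.6}]'

```text
t: 4.75
eef_pos: [0.4698, -0.0678, -0.0066]
eef_rot: [3.14, -0.003, 0.335]
force: [-4.4, 1.0, 15.8]
width: 0.0657
```

The fingers touch the desk at TCP z of about −6.3 mm, as the finger geometry predicts. I rise 3.8 mm and close.

Call:
apply_moves --series '[{"ax":0,"ay":0,"az":0,"tx":0,"ty":0,"tz":-0.38,"gripper":6.6},{"ax":0,"ay":0,"az":0,"tx":0,"ty":0,"tz":-0.38,"gripper":5.6},{"ax":0,"ay":0,"az":0,"tx":0,"ty":0,"tz":-0.38,"gripper":5.6},{"ax":0,"ay":0,"az":0,"tx":0,"ty":0,"tz":-0.38,"gripper":5.6},{"ax":0,"ay":0,"az":0,"tx":0,"ty":0,"tz":-0.38,"gripper":5.6}]'

```text
t: 5.25
eef_pos: [0.47, -0.0679, -0.0021]
eef_rot: [3.139, -0.003, 0.335]
force: [-4.5, 1.1, 14.1]
width: 0.0567
```

Call:
apply_moves --series '[{"ax":0,"ay":0,"az":0,"tx":0,"ty":0,"tz":-1,"gripper":5.6},{"ax":0,"ay":0,"az":0,"tx":0,"ty":0,"tz":-4,"gripper":5.6},{"ax":0,"ay":0,"az":0,"tx":0,"ty":0,"tz":-8,"gripper":5.6},{"ax":0,"ay":0,"az":0,"tx":0,"ty":0,"tz":-11,"gripper":5.6},{"ax":0,"ay":0,"az":0,"tx":0,"ty":0,"tz":-11,"gripper":5.6}]'

```text
t: 5.75
eef_pos: [0.4714, -0.0683, 0.1124]
eef_rot: [3.135, -0.009, 0.335]
force: [0.8, 0.0, -0.8]
width: 0.0565
```

```bash
python3 - <<'E'
from h import *
c=manip.read_camera("wrist");cv2.imwrite("pics/w3.png",c["color"])
s=manip.observe();print(s["t"],s["eef_pos"],s["eef_rot"],s["width"],s["qpos"].round(2))
p=[.4300,.2250]
print("above nest",rel([p[0],p[1],.108]))
E
```

```text
5.8 [ 0.4705304  -0.0680161   0.11005988] [ 3.13690534 -0.00640073  0.3351271 ] 0.0566690338872419 [-0.31  0.01  1.84  0.    1.28  0.93]
above nest [  5.81 -29.01   0.11]
```

View pics/w3.png

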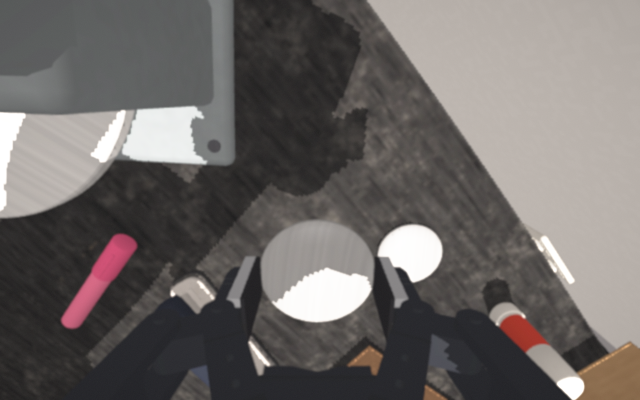

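The shell is held at (318,271), with its top edge at row 220 and its bottom edge at row 322. I work out its offset in the hand.

```bash
python3 - <<'E'
from h import *
c=manip.read_camera("wrist");s=manip.observe()
Rt=R.from_euler('xyz',s["eef_rot"]);
for px in[(318,220),(318,322),(262,268),(375,268)]:
    w=onz(c,px,s["eef_pos"][2]+.0045)
    print(px,(Rt.inv().apply(w-s["eef_pos"])*1000).round(1))
E
```

```text
(318, 220) [29.1  2.  -4.4]
(318, 322) [-30.7   2.1  -4.6]
(262, 268) [  2.9 -26.5  -4.6]
(375, 268) [ 2.7 31.1 -4.4]
```

Call:
apply_moves --series '[{"ax":0,"ay":0,"az":0,"tx":1,"ty":-5,"tz":-1,"gripper":5.6},{"ax":0,"ay":0,"az":0,"tx":2,"ty":-10,"tz":-2,"gripper":5.6},{"ax":0,"ay":0,"az":0,"tx":0,"ty":-15,"tz":-2,"gripper":5.6},{"ax":0,"ay":0,"az":0,"tx":0,"ty":-20,"tz":-2,"gripper":5.6},{"ax":0,"ay":0,"az":0,"tx":0,"ty":-25,"tz":-2,"gripper":5.6},{"ax":0,"ay":0,"az":0,"tx":0,"ty":-25,"tz":-2,"gripper":5.6},{"ax":0,"ay":0,"az":0,"tx":0,"ty":-25,"tz":-2,"gripper":5.6}]'

```text
t: 6.55
eef_pos: [0.3865, 0.1694, 0.1268]
eef_rot: [3.139, -0.003, 0.338]
force: [-0.3, -1.4, 0.2]
width: 0.0562
```

```bash
python3 - <<'E'
from h import *
c=manip.read_camera("wrist");cv2.imwrite("pics/w4.png",c["color"])
s=manip.observe();print(s["t"],s["eef_pos"],s["eef_rot"],s["width"],s["qpos"].round(2))
print("above nest",rel([.43,.225,.128]),proj(c,[.43,.225,.04]))
E
```

```text
6.6 [0.38710193 0.16832926 0.12694661] [ 3.13827297e+00 -2.99021215e-03  3.36637899e-01] 0.0564392145331475 [ 0.23 -0.11  1.92 -0.    1.33  1.46]
above nest [ 5.92 -3.93 -0.1 ] [262.43913187 133.70446749]
```

View pics/w4.png

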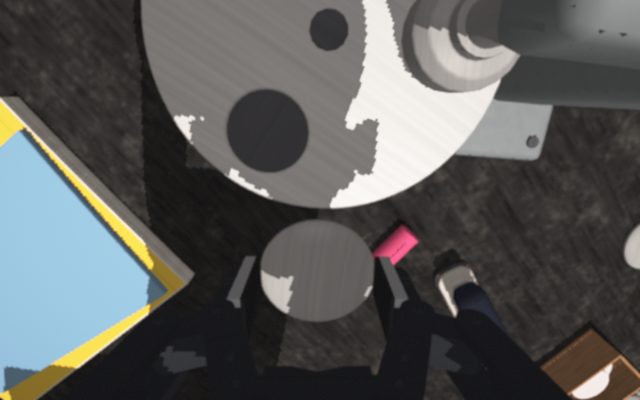

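The shell is in the hand at (318,271), the nest at (267,130), the pivot cap at (329,29) and the head at about (460,40). I lower beside the nest so that both are seen at similar depth.

```bash
cat >> h.py <<'E'
def nestshell(c,s,npx):
    Rt=R.from_euler('xyz',s["eef_rot"]);t=np.array(s["eef_pos"])
    b=blob(c,npx,z=.04,dark=True,thr=75)
    n=Rt.inv().apply(np.array([*b[0],.04])-t)*1000
    return b,n
E
python3 - <<'E'
from h import *
c=manip.read_camera("wrist");s=manip.observe()
g=cv2.cvtColor(c["color"],cv2.COLOR_BGR2GRAY);print(g[130,225:320:5])
b,n=nestshell(c,s,(267,130));print(b,n)
b=blob(c,(329,29),z=.0425,dark=True,thr=75);print("cap",b)
Rt=R.from_euler('xyz',s["eef_rot"])
n0=Rt.apply([(n[0]-66)/1000,n[1]/1000-.0023,0])+s["eef_pos"];n0[2]=.046;print(n0,rel(n0))
E
```

```text
[ 71  48  48  49  51  50  50  49  47  50  50  49  49  49  48  49  58 124
 122]
(array([0.43227042, 0.22214424]), (57.86261749267578, 57.940921783447266), array([265.43043478, 130.7       ])) [ 59.92399095 -36.94277974  87.14944734]
cap (array([0.50907986, 0.20329529]), (23.841873168945312, 24.17136001586914), array([326.34821429,  29.57142857]))
[0.3688295  0.20278748 0.046     ] [-0.63 -3.95  8.09]
```

Call:
apply_moves --series '[{"ax":0,"ay":0,"az":0,"tx":-0.6,"ty":-3.9,"tz":0,"gripper":5.6},{"ax":0,"ay":0,"az":0,"tx":-0.6,"ty":-3.9,"tz":3,"gripper":5.6},{"ax":0,"ay":0,"az":0,"tx":-0.6,"ty":-3.9,"tz":6,"gripper":5.6},{"ax":0,"ay":0,"az":0,"tx":-0.6,"ty":-3.9,"tz":8,"gripper":5.6},{"ax":0,"ay":0,"az":0,"tx":-0.6,"ty":-3.9,"tz":8.1,"gripper":5.6},{"ax":0,"ay":0,"az":0,"tx":-0.6,"ty":-3.9,"tz":8.1,"gripper":5.6}]'

```text
t: 7.25
eef_pos: [0.3699, 0.2015, 0.0461]
eef_rot: [3.138, -0.002, 0.333]
force: [-0.3, -0.3, 0.0]
width: 0.0563
```

```bash
python3 - <<'E'
from h import *
c=manip.read_camera("wrist");cv2.imwrite("pics/w5.png",c["color"][50:350,110:530])
s=manip.observe();print(s["t"],s["eef_pos"],s["eef_rot"],s["width"],s["force"].round(1))
q=proj(c,[.4323,.2221,.04]);print(q)
print(nestshell(c,s,q))
E
```

```text
7.3 [0.3701829  0.20179061 0.04672242] [ 3.13810054 -0.00377308  0.33367237] 0.05624702616009904 [ 0.6 -0.6 -0.9]
[316.77655528 139.01029985]
((array([0.43231342, 0.22266211]), (57.86604690551758, 57.9580192565918), array([315.67521368, 134.85754986])), array([65.51366733,  0.60398385,  6.97180752]))
```

View pics/w5.png

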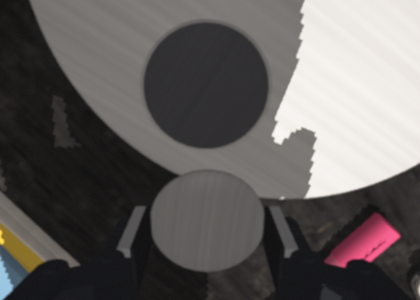

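Displacement from shell to nest in the tool frame is about (+66.4, −1.7) mm. I move over it, then go down in small steps.

Call:
apply_moves --series '[{"ax":0,"ay":0,"az":0,"tx":3,"ty":-0.17,"tz":0,"gripper":5.6},{"ax":0,"ay":0,"az":0,"tx":6,"ty":-0.17,"tz":0,"gripper":5.6},{"ax":0,"ay":0,"az":0,"tx":6.64,"ty":-0.17,"tz":0,"gripper":5.6},{"ax":0,"ay":0,"az":0,"tx":6.64,"ty":-0.17,"tz":0.2,"gripper":5.6},{"ax":0,"ay":0,"az":0,"tx":6.64,"ty":-0.17,"tz":0.4,"gripper":5.6},{"ax":0,"ay":0,"az":0,"tx":6.64,"ty":-0.17,"tz":0.6,"gripper":5.6},{"ax":0,"ay":0,"az":0,"tx":6.64,"ty":-0.17,"tz":0.6,"gripper":5.6}]'

```text
t: 8.0
eef_pos: [0.4318, 0.2249, 0.0409]
eef_rot: [3.138, -0.003, 0.334]
force: [0.1, -0.0, -0.7]
width: 0.0565
```

```bash
python3 - <<'E'
from h import *
s=manip.observe();print(s["t"],s["eef_pos"],s["eef_rot"],s["width"],s["force"].round(1))
Rt=R.from_euler('xyz',[3.1381,-.00377,.33367]);print(Rt.inv().apply(np.array(s["eef_pos"])-[.3701829,.20179061,.04672242])*1000)
E
```

```text
8.0 [0.43175196 0.22489981 0.04086335] [ 3.13811962 -0.00347592  0.33367906] 0.0564740313154554 [ 0.1 -0.  -0.7]
[65.71933407 -1.69131688  6.10100793]
```

Call:
apply_moves --series '[{"ax":0,"ay":0,"az":0,"tx":0.07,"ty":0,"tz":0.1,"gripper":5.6},{"ax":0,"ay":0,"az":0,"tx":0.07,"ty":0,"tz":0.2,"gripper":5.6},{"ax":0,"ay":0,"az":0,"tx":0.07,"ty":0,"tz":0.25,"gripper":5.6}]'

```text
t: 8.3
eef_pos: [0.4323, 0.2251, 0.0383]
eef_rot: [3.138, -0.004, 0.334]
force: [-0.6, -0.5, -0.2]
width: 0.0566
```

Call:
apply_moves --series '[{"ax":0,"ay":0,"az":0,"tx":0,"ty":0,"tz":0.04,"gripper":5.6},{"ax":0,"ay":0,"az":0,"tx":0,"ty":0,"tz":0.06,"gripper":5.6}]'

```text
t: 8.5
eef_pos: [0.4323, 0.2251, 0.0377]
eef_rot: [3.138, -0.003, 0.334]
force: [-0.3, -0.4, -0.5]
width: 0.0564
```

Call:
apply_moves --series '[{"ax":0,"ay":0,"az":0,"tx":0,"ty":0,"tz":0.04,"gripper":5.6},{"ax":0,"ay":0,"az":0,"tx":0,"ty":0,"tz":0.06,"gripper":5.6}]'

```text
t: 8.7
eef_pos: [0.4323, 0.225, 0.0371]
eef_rot: [3.138, -0.003, 0.334]
force: [-0.8, -1.1, 1.8]
width: 0.0569
```

Call:
apply_moves --series '[{"ax":0,"ay":0,"az":0,"tx":0,"ty":0,"tz":0.03,"gripper":5.6},{"ax":0,"ay":0,"az":0,"tx":0,"ty":0,"tz":0.04,"gripper":5.6}]'

```text
t: 8.9
eef_pos: [0.4323, 0.225, 0.0368]
eef_rot: [3.138, -0.003, 0.334]
force: [-2.3, -1.0, 3.1]
width: 0.0564
```

Call:
apply_moves --series '[{"ax":0,"ay":0,"az":0,"tx":0,"ty":0,"tz":0,"gripper":6.1},{"ax":0,"ay":0,"az":0,"tx":0,"ty":0,"tz":0,"gripper":6.1},{"ax":0,"ay":0,"az":0,"tx":0,"ty":0,"tz":0,"gripper":6.1}]'

```text
t: 9.2
eef_pos: [0.4323, 0.2251, 0.0367]
eef_rot: [3.138, -0.003, 0.334]
force: [0.3, -0.4, 0.7]
width: 0.061
```

```bash
python3 - <<'E'
from h import *
s=manip.observe();print(s["t"],s["eef_pos"],s["width"],s["force"].round(1))
c=manip.read_camera("wrist");a=c["color"][170:370,200:440];cv2.imwrite("pics/w6.png",cv2.resize(a,None,fx=3,fy=3,interpolation=cv2.INTER_CUBIC))
E
```

```text
9.2 [0.43232584 0.22505711 0.03672572] 0.06104292426808388 [ 0.3 -0.4  0.7]
```

View pics/w6.png

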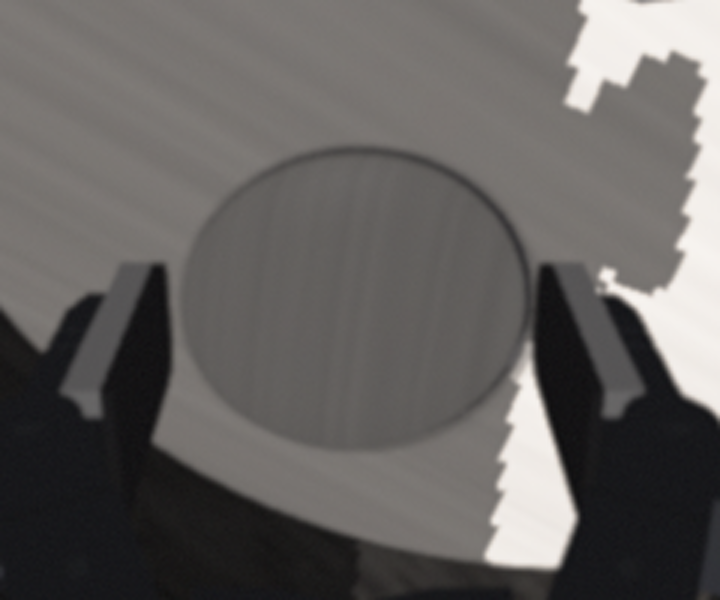

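The shell sits within the nest outline, with a thin dark gap at the front and right. I'll check the height by a light touch on the crown with shut fingers. Home would be z≈0.0425, resting on the table about 0.046.

Call:
apply_moves --series '[{"ax":0,"ay":0,"az":0,"tx":0,"ty":0,"tz":-0.5,"gripper":6.1},{"ax":0,"ay":0,"az":0,"tx":-0.1,"ty":0,"tz":-3,"gripper":0},{"ax":0,"ay":0,"az":0,"tx":-0.1,"ty":0,"tz":-3,"gripper":0},{"ax":0,"ay":0,"az":0,"tx":-0.1,"ty":0,"tz":-3,"gripper":0},{"ax":0,"ay":0,"az":0,"tx":-0.1,"ty":0,"tz":-3,"gripper":0},{"ax":0,"ay":0,"az":0,"tx":-0.1,"ty":0,"tz":-3,"gripper":0},{"ax":0,"ay":0,"az":0,"tx":-0.1,"ty":0,"tz":-2,"gripper":0},{"ax":0,"ay":0,"az":0,"tx":-0.1,"ty":0,"tz":-1.3,"gripper":0},{"ax":0,"ay":0,"az":0,"tx":-0.1,"ty":0,"tz":-1.1,"gripper":0},{"ax":0,"ay":0,"az":0,"tx":-0.1,"ty":0,"tz":-1.1,"gripper":0}]'

```text
t: 10.25
eef_pos: [0.431, 0.2246, 0.047]
eef_rot: [3.138, -0.002, 0.334]
force: [0.4, 0.1, 0.5]
width: 0.0002
```

Call:
apply_moves --series '[{"ax":0,"ay":0,"az":0,"tx":0,"ty":0,"tz":0.05,"gripper":0},{"ax":0,"ay":0,"az":0,"tx":0,"ty":0,"tz":0.08,"gripper":0},{"ax":0,"ay":0,"az":0,"tx":0,"ty":0,"tz":0.1,"gripper":0}]'

```text
t: 10.55
eef_pos: [0.4311, 0.2247, 0.0462]
eef_rot: [3.138, -0.002, 0.334]
force: [-0.8, 0.1, 0.2]
width: 0.0002
```

Call:
apply_moves --series '[{"ax":0,"ay":0,"az":0,"tx":0,"ty":0,"tz":0.05,"gripper":0},{"ax":0,"ay":0,"az":0,"tx":0,"ty":0,"tz":0.08,"gripper":0}]'

```text
t: 10.75
eef_pos: [0.4311, 0.2247, 0.0454]
eef_rot: [3.138, -0.003, 0.334]
force: [0.2, -0.6, -0.6]
width: 0.0001
```

Call:
apply_moves --series '[{"ax":0,"ay":0,"az":0,"tx":0,"ty":0,"tz":0.05,"gripper":0},{"ax":0,"ay":0,"az":0,"tx":0,"ty":0,"tz":0.1,"gripper":0}]'

```text
t: 10.95
eef_pos: [0.4312, 0.2247, 0.0445]
eef_rot: [3.138, -0.003, 0.334]
force: [1.1, -0.0, 1.3]
width: -0.0003
```

Call:
apply_moves --series '[{"ax":0,"ay":0,"az":0,"tx":0,"ty":0,"tz":0.05,"gripper":0},{"ax":0,"ay":0,"az":0,"tx":0,"ty":0,"tz":0.08,"gripper":0}]'

```text
t: 11.15
eef_pos: [0.4313, 0.2247, 0.0439]
eef_rot: [3.138, -0.003, 0.334]
force: [-1.7, -0.7, 7.9]
width: 0.0001
```

Contact comes at z≈0.0443, halfway between home and on the table, so the shell is cocked. The gap shows towards tool +x/+y, so the opposite rim is lodged. With the light press on, I shift 2 mm that way and back.

Call:
apply_moves --series '[{"ax":0,"ay":0,"az":0,"tx":0.07,"ty":0.05,"tz":0.01,"gripper":0},{"ax":0,"ay":0,"az":0,"tx":0.14,"ty":0.1,"tz":0.01,"gripper":0},{"ax":0,"ay":0,"az":0,"tx":0.2,"ty":0.14,"tz":0.02,"gripper":0},{"ax":0,"ay":0,"az":0,"tx":0.2,"ty":0.14,"tz":0.02,"gripper":0}]'

```text
t: 11.55
eef_pos: [0.4336, 0.2242, 0.0439]
eef_rot: [3.138, -0.003, 0.334]
force: [-4.0, 0.7, 6.6]
width: -0.0002
```

Call:
apply_moves --series '[{"ax":0,"ay":0,"az":0,"tx":-0.1,"ty":-0.07,"tz":0.03,"gripper":0},{"ax":0,"ay":0,"az":0,"tx":-0.2,"ty":-0.14,"tz":0.03,"gripper":0},{"ax":0,"ay":0,"az":0,"tx":-0.3,"ty":-0.2,"tz":0.03,"gripper":0},{"ax":0,"ay":0,"az":0,"tx":-0.4,"ty":-0.28,"tz":0.03,"gripper":0}]'

```text
t: 11.95
eef_pos: [0.4292, 0.2256, 0.0439]
eef_rot: [3.138, -0.004, 0.334]
force: [3.6, -1.0, 6.1]
width: 0.0003
```

Call:
apply_moves --series '[{"ax":0,"ay":0,"az":0,"tx":0.1,"ty":0.07,"tz":0.02,"gripper":0},{"ax":0,"ay":0,"az":0,"tx":0.2,"ty":0.14,"tz":0.02,"gripper":0},{"ax":0,"ay":0,"az":0,"tx":0.2,"ty":0.14,"tz":0.02,"gripper":0}]'

```text
t: 12.25
eef_pos: [0.4309, 0.2251, 0.0437]
eef_rot: [3.139, -0.003, 0.334]
force: [-5.1, 1.8, 9.5]
width: -0.0004
```

No drop was felt, so I calibrate the height by touching the table itself beside the nest, with a look at the shell on the way.

Call:
apply_moves --series '[{"ax":0,"ay":0,"az":0,"tx":0,"ty":0,"tz":-2,"gripper":0},{"ax":0,"ay":0,"az":0,"tx":2.5,"ty":0,"tz":-2,"gripper":0},{"ax":0,"ay":0,"az":0,"tx":4.5,"ty":0,"tz":-2,"gripper":0},{"ax":0,"ay":0,"az":0,"tx":4.5,"ty":0,"tz":-1,"gripper":0},{"ax":0,"ay":0,"az":0,"tx":4.5,"ty":0,"tz":0,"gripper":0},{"ax":0,"ay":0,"az":0,"tx":4.5,"ty":0,"tz":0.1,"gripper":0},{"ax":0,"ay":0,"az":0,"tx":4.5,"ty":0,"tz":0.2,"gripper":0},{"ax":0,"ay":0,"az":0,"tx":4.5,"ty":0,"tz":0.2,"gripper":0}]'

```text
t: 13.05
eef_pos: [0.4731, 0.2398, 0.042]
eef_rot: [3.139, -0.003, 0.334]
force: [0.1, -0.1, 0.1]
width: -0.0001
```

Call:
apply_moves --series '[{"ax":0,"ay":0,"az":0,"tx":0,"ty":0,"tz":0.05,"gripper":0},{"ax":0,"ay":0,"az":0,"tx":0,"ty":0,"tz":0.1,"gripper":0}]'

```text
t: 13.25
eef_pos: [0.4731, 0.2398, 0.0413]
eef_rot: [3.139, -0.003, 0.334]
force: [-0.5, 0.4, 0.2]
width: -0.0
```

Call:
apply_moves --series '[{"ax":0,"ay":0,"az":0,"tx":0,"ty":0,"tz":0.05,"gripper":0},{"ax":0,"ay":0,"az":0,"tx":0,"ty":0,"tz":0.08,"gripper":0}]'

```text
t: 13.45
eef_pos: [0.4731, 0.2398, 0.0406]
eef_rot: [3.139, -0.003, 0.334]
force: [-0.4, 0.2, -0.3]
width: 0.0002
```

Call:
apply_moves --series '[{"ax":0,"ay":0,"az":0,"tx":0,"ty":0,"tz":0.04,"gripper":0},{"ax":0,"ay":0,"az":0,"tx":0,"ty":0,"tz":0.04,"gripper":0}]'

```text
t: 13.65
eef_pos: [0.4731, 0.2398, 0.0401]
eef_rot: [3.139, -0.003, 0.334]
force: [-1.0, -0.1, -0.4]
width: 0.0
```

The table touches at about 0.040 or lower, so the shell really is cocked by roughly 1.5–1.8 mm at the centre. I back off and look.

Call:
apply_moves --series '[{"ax":0,"ay":0,"az":0,"tx":0,"ty":0,"tz":-3,"gripper":0},{"ax":0,"ay":0,"az":0,"tx":-4,"ty":0,"tz":-4,"gripper":0},{"ax":0,"ay":0,"az":0,"tx":-8,"ty":0,"tz":-4,"gripper":0},{"ax":0,"ay":0,"az":0,"tx":-9.5,"ty":0,"tz":-3,"gripper":0},{"ax":0,"ay":0,"az":0,"tx":-9.5,"ty":0,"tz":-3,"gripper":0},{"ax":0,"ay":0,"az":0,"tx":-9.5,"ty":0,"tz":-3,"gripper":0}]'

```text
t: 14.25
eef_pos: [0.3839, 0.2089, 0.0703]
eef_rot: [3.139, -0.004, 0.334]
force: [0.4, 0.3, 0.4]
width: 0.0004
```

```bash
python3 - <<'E'
from h import *
c=manip.read_camera("wrist");s=manip.observe();print(s["eef_pos"])
q=proj(c,[.4323,.2226,.04]).astype(int);print(q)
x0,y0=q[0]-90,max(q[1]-75,0)
a=c["color"][y0:y0+150,x0:x0+180].astype(float);a=np.clip((a-20)*2,0,255).astype(np.uint8);cv2.imwrite("pics/w7.png",cv2.resize(a,None,fx=4,fy=4,interpolation=cv2.INTER_CUBIC));np.save("w7.npy",c["color"])
E
```

```text
[0.38427144 0.20899397 0.07029814]
[320 161]
```

View pics/w7.png

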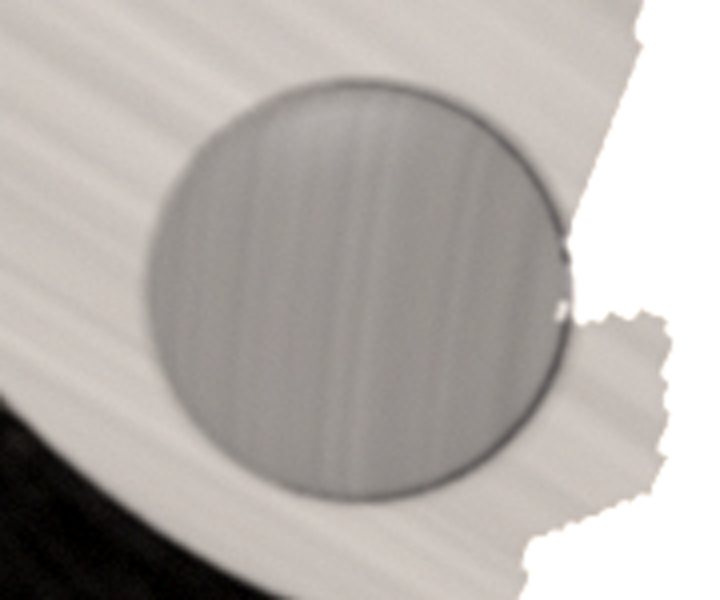

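The gap runs from the top through the right to the bottom edge, with none at the left at (150,290). So the left rim, on tool −y, is lodged on the edge. I straddle it with open fingers and nudge it gently towards +ty from the left.

Call:
apply_moves --series '[{"ax":0,"ay":0,"az":0,"tx":2,"ty":0,"tz":-1,"gripper":6.4},{"ax":0,"ay":0,"az":0,"tx":4,"ty":0,"tz":-1,"gripper":6.4},{"ax":0,"ay":0,"az":0,"tx":5,"ty":0,"tz":-1,"gripper":6.4},{"ax":0,"ay":0,"az":0,"tx":5,"ty":0,"tz":0,"gripper":6.4},{"ax":0,"ay":0,"az":0,"tx":5,"ty":0,"tz":1.5,"gripper":6.4},{"ax":0,"ay":0,"az":0,"tx":5,"ty":0,"tz":2.8,"gripper":6.4},{"ax":0,"ay":0,"az":0,"tx":5,"ty":0,"tz":3.3,"gripper":6.4},{"ax":0,"ay":0,"az":0,"tx":5,"ty":0,"tz":3.4,"gripper":6.4},{"ax":0,"ay":0,"az":0,"tx":5,"ty":0,"tz":3.4,"gripper":6.4}]'

```text
t: 15.2
eef_pos: [0.4317, 0.2253, 0.0366]
eef_rot: [3.139, -0.004, 0.334]
force: [0.3, -0.2, 0.5]
width: 0.0641
```

Call:
apply_moves --series '[{"ax":0,"ay":0,"az":0,"tx":0,"ty":0.05,"tz":0,"gripper":6.4},{"ax":0,"ay":0,"az":0,"tx":0,"ty":0.1,"tz":0,"gripper":6.4},{"ax":0,"ay":0,"az":0,"tx":0,"ty":0.15,"tz":0,"gripper":6.4}]'

```text
t: 15.5
eef_pos: [0.4324, 0.2239, 0.037]
eef_rot: [3.139, -0.005, 0.334]
force: [-0.0, -0.1, -0.9]
width: 0.0642
```

Call:
apply_moves --series '[{"ax":0,"ay":0,"az":0,"tx":0,"ty":0.05,"tz":0,"gripper":6.4},{"ax":0,"ay":0,"az":0,"tx":0,"ty":0.05,"tz":0,"gripper":6.4}]'

```text
t: 15.7
eef_pos: [0.4326, 0.2234, 0.0371]
eef_rot: [3.139, -0.005, 0.334]
force: [-0.0, 0.1, -0.1]
width: 0.0643
```

Call:
apply_moves --series '[{"ax":0,"ay":0,"az":0,"tx":0,"ty":0.03,"tz":0.08,"gripper":6.4},{"ax":0,"ay":0,"az":0,"tx":0,"ty":0.06,"tz":0.1,"gripper":6.4}]'

```text
t: 15.9
eef_pos: [0.4328, 0.2228, 0.0361]
eef_rot: [3.139, -0.005, 0.334]
force: [-0.9, -0.2, 0.8]
width: 0.0639
```

Call:
apply_moves --series '[{"ax":0,"ay":0,"az":0,"tx":0,"ty":0.05,"tz":0,"gripper":6.4},{"ax":0,"ay":0,"az":0,"tx":0,"ty":0.05,"tz":0,"gripper":6.4}]'

```text
t: 16.1
eef_pos: [0.4329, 0.2223, 0.036]
eef_rot: [3.139, -0.005, 0.334]
force: [0.2, -0.6, 1.4]
width: 0.0639
```

Call:
apply_moves --series '[{"ax":0,"ay":0,"az":0,"tx":0,"ty":0.05,"tz":0,"gripper":6.4},{"ax":0,"ay":0,"az":0,"tx":0,"ty":0.05,"tz":0,"gripper":6.4}]'

```text
t: 16.3
eef_pos: [0.4331, 0.2218, 0.036]
eef_rot: [3.139, -0.005, 0.334]
force: [-0.6, -0.6, -0.6]
width: 0.0639
```

Call:
apply_moves --series '[{"ax":0,"ay":0,"az":0,"tx":0,"ty":0.05,"tz":0,"gripper":6.4},{"ax":0,"ay":0,"az":0,"tx":0,"ty":0.05,"tz":0,"gripper":6.4}]'

```text
t: 16.5
eef_pos: [0.4333, 0.2213, 0.0361]
eef_rot: [3.139, -0.005, 0.334]
force: [-0.2, 0.5, -0.0]
width: 0.0642
```

```bash
python3 - <<'E'
from h import *
c=manip.read_camera("wrist");s=manip.observe();print(s["eef_pos"],s["force"].round(1))
g=cv2.cvtColor(c["color"],cv2.COLOR_BGR2GRAY)
for r in(250,262):print(g[r,240:285],g[r,355:395])
cv2.imwrite("pics/w8.png",cv2.resize(np.clip((c["color"][170:370,200:440].astype(float)-20)*2,0,255).astype(np.uint8),None,fx=3,fy=3,interpolation=cv2.INTER_CUBIC))
E
```

```text
[0.43328008 0.22129743 0.03604768] [-0.2  0.4  0.7]
[118 118 118 118 118 120 120 121 121 121 121 121 120 119 116 113 107 100
  94  90  93  95  94  95  95  97  97  97  97  97  97  99  99  97  98  97
  98  97  96  96  95  94  96  97  98] [ 96  96  95  93  92  92  92  88  78  68  72  89 103 111 115 118 120 119
 119 119 119 119 118 117 118 118 117 117 115 117 116 117 118 118 117 118
 118 120 119 119]
[86 86 87 84 81 64 40 23 18 20 19 39 69 92 97 93 93 95 95 96 94 95 94 96
 97 97 97 96 97 97 98 98 97 97 96 97 97 95 95 93 95 96 98 97 97] [ 93  93  92  92  93  94  95  95  96  96  96  92  79  69  77  95 105 111
 113 115 115 115 116 115 116 115 105  75  39  22  19  19  22  37  61  78
  85  87  86  84]
```

View pics/w8.png

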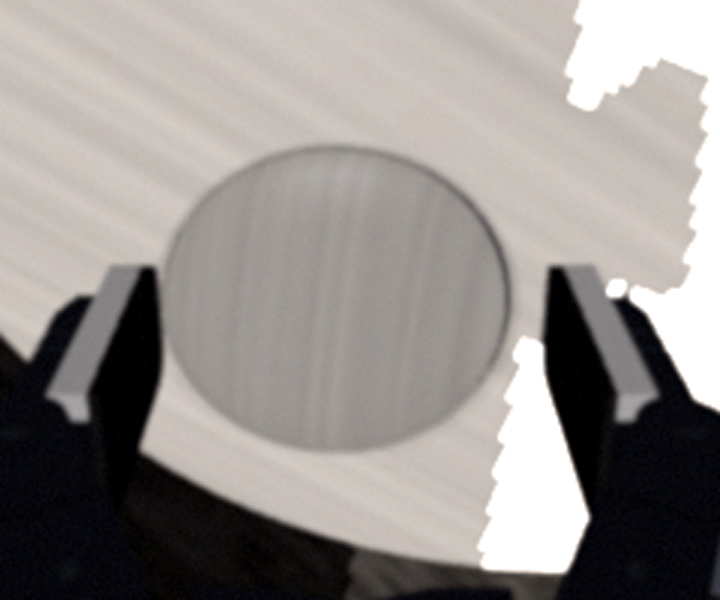

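The left pad is now at the shell's left rim at (160,300), and the right-hand gap at (508,280) has narrowed. I keep nudging while watching the force.

Call:
apply_moves --series '[{"ax":0,"ay":0,"az":0,"tx":0,"ty":0.04,"tz":0,"gripper":6.4},{"ax":0,"ay":0,"az":0,"tx":0,"ty":0.04,"tz":0,"gripper":6.4}]'

```text
t: 16.75
eef_pos: [0.4334, 0.2209, 0.036]
eef_rot: [3.139, -0.005, 0.334]
force: [-0.2, 0.1, 0.4]
width: 0.064
```

Call:
apply_moves --series '[{"ax":0,"ay":0,"az":0,"tx":0,"ty":0.04,"tz":0,"gripper":6.4},{"ax":0,"ay":0,"az":0,"tx":0,"ty":0.04,"tz":0,"gripper":6.4}]'

```text
t: 16.95
eef_pos: [0.4336, 0.2205, 0.036]
eef_rot: [3.139, -0.005, 0.334]
force: [0.5, -0.6, 0.6]
width: 0.064
```

```bash
cat >> h.py <<'E'
def edges(rows=(240,250)):
    c=manip.read_camera("wrist");s=manip.observe();print(s["t"],s["eef_pos"],s["force"].round(1),s["width"])
    g=cv2.cvtColor(c["color"],cv2.COLOR_BGR2GRAY)
    for r in rows:print(r,g[r,252:268],g[r,355:372])
E
python3 -c "
from h import *
edges()"
```

```text
17.0 [0.43355959 0.22049729 0.0360393 ] [-0.2  0.4  0.2] 0.06391035505595541
240 [119 119 120 120 121 121 119 117 112 103  90  76  72  81  90  94] [ 93  93  94  98 106 112 114 115 117 116 117 117 116 117 116 117 117]
250 [118 116 110 100  84  69  72  86  94  95  94  95  95  97  98  96] [ 95  96  95  92  92  93  91  89  87  90 100 109 115 118 119 119 120]
```

The gap now shows on the left and has vanished on the right, so the shell moved. I touch the crown again to check its height.

Call:
apply_moves --series '[{"ax":0,"ay":0,"az":0,"tx":0,"ty":-0.2,"tz":0,"gripper":6.4},{"ax":0,"ay":0,"az":0,"tx":0,"ty":-0.2,"tz":-1,"gripper":6.4},{"ax":0,"ay":0,"az":0,"tx":0,"ty":-0.3,"tz":-3,"gripper":0},{"ax":0,"ay":0,"az":0,"tx":0,"ty":-0.3,"tz":-3,"gripper":0},{"ax":0,"ay":0,"az":0,"tx":0,"ty":-0.3,"tz":-3,"gripper":0},{"ax":0,"ay":0,"az":0,"tx":0,"ty":-0.3,"tz":-3,"gripper":0},{"ax":0,"ay":0,"az":0,"tx":0,"ty":-0.3,"tz":-2,"gripper":0},{"ax":0,"ay":0,"az":0,"tx":0,"ty":-0.3,"tz":-1.2,"gripper":0},{"ax":0,"ay":0,"az":0,"tx":0,"ty":-0.3,"tz":-1,"gripper":0},{"ax":0,"ay":0,"az":0,"tx":0,"ty":-0.3,"tz":-1,"gripper":0}]'

```text
t: 18.0
eef_pos: [0.4322, 0.2232, 0.0453]
eef_rot: [3.139, -0.004, 0.334]
force: [-0.4, -0.1, 0.8]
width: -0.0002
```

Call:
apply_moves --series '[{"ax":0,"ay":0,"az":0,"tx":0,"ty":0,"tz":0.05,"gripper":0},{"ax":0,"ay":0,"az":0,"tx":0,"ty":0,"tz":0.1,"gripper":0}]'

```text
t: 18.2
eef_pos: [0.4322, 0.2232, 0.0443]
eef_rot: [3.139, -0.004, 0.334]
force: [-0.9, 0.3, 0.5]
width: 0.0002
```

Call:
apply_moves --series '[{"ax":0,"ay":0,"az":0,"tx":0,"ty":0,"tz":0.05,"gripper":0},{"ax":0,"ay":0,"az":0,"tx":0,"ty":0,"tz":0.07,"gripper":0}]'

```text
t: 18.4
eef_pos: [0.4323, 0.2232, 0.0437]
eef_rot: [3.139, -0.004, 0.334]
force: [0.1, 0.7, 0.5]
width: -0.0002
```

Lower than before, with no contact yet.

Call:
apply_moves --series '[{"ax":0,"ay":0,"az":0,"tx":0,"ty":0,"tz":0.03,"gripper":0},{"ax":0,"ay":0,"az":0,"tx":0,"ty":0,"tz":0.06,"gripper":0}]'

```text
t: 18.6
eef_pos: [0.4324, 0.2232, 0.0431]
eef_rot: [3.139, -0.004, 0.334]
force: [-0.7, 0.4, 1.6]
width: -0.0
```

Call:
apply_moves --series '[{"ax":0,"ay":0,"az":0,"tx":0,"ty":0,"tz":0.03,"gripper":0},{"ax":0,"ay":0,"az":0,"tx":0,"ty":0,"tz":0.05,"gripper":0}]'

```text
t: 18.8
eef_pos: [0.4324, 0.2232, 0.0426]
eef_rot: [3.139, -0.004, 0.334]
force: [-0.6, -0.2, -1.0]
width: -0.0
```

Call:
apply_moves --series '[{"ax":0,"ay":0,"az":0,"tx":0,"ty":0,"tz":0.03,"gripper":0},{"ax":0,"ay":0,"az":0,"tx":0,"ty":0,"tz":0.05,"gripper":0}]'

```text
t: 19.0
eef_pos: [0.4324, 0.2232, 0.0425]
eef_rot: [3.139, -0.004, 0.334]
force: [-5.4, -1.5, 10.4]
width: 0.0001
```

Contact at z≈0.0425 with 10 N, exactly the home height, so the shell lies home. Now the knob.

```bash
cat >> h.py <<'E'
PIV=np.array([.5085,.2055]);RK=.108
def row(ang,z,g,off=0):
    """knob angle deg -> row from the present pose; jaw (tool y) along tangent, tool vertical"""
    s=manip.observe();R0=R.from_euler('xyz',s["eef_rot"])
    a=np.radians(ang);p=np.array([*(PIV+RK*np.array([np.cos(a),np.sin(a)])),z])
    yaw=a  # tool y = (sin yaw,-cos yaw) = -tangent... 
    Rt=R.from_euler('xyz',[np.pi,0,yaw])
    r=np.degrees((R0.inv()*Rt).as_rotvec());t=R0.inv().apply(p-s["eef_pos"])*100
    return np.r_[r.round(1),t.round(2)]
E
python3 - <<'E'
from h import *
s=manip.observe();print(s["t"],s["eef_pos"],s["qpos"].round(2))
for z in(.14,.052): print(row(56.4,z,4))
E
```

```text
19.0 [0.43237239 0.22324155 0.04247508] [ 0.32  0.11  1.88 -0.    1.14  1.56]
[  0.2   -0.2  -37.3   15.25  -2.35  -9.7 ]
[  0.2   -0.2  -37.3   15.21  -2.37  -0.9 ]
```

Call:
apply_moves --series '[{"ax":0,"ay":0,"az":0,"tx":0,"ty":0,"tz":-4,"gripper":0},{"ax":0,"ay":0,"az":0,"tx":0,"ty":0,"tz":-8.5,"gripper":4},{"ax":0.2,"ay":-0.2,"az":-8,"tx":4,"ty":-0.6,"tz":-9.7,"gripper":4},{"ax":0.2,"ay":-0.2,"az":-16,"tx":8,"ty":-1.2,"tz":-9.7,"gripper":4},{"ax":0.2,"ay":-0.2,"az":-24,"tx":12,"ty":-2,"tz":-9.7,"gripper":4},{"ax":0.2,"ay":-0.2,"az":-32,"tx":15.2,"ty":-2.35,"tz":-9.7,"gripper":4},{"ax":0.2,"ay":-0.2,"az":-37.3,"tx":15.2,"ty":-2.35,"tz":-9.7,"gripper":4},{"ax":0.2,"ay":-0.2,"az":-37.3,"tx":15.2,"ty":-2.35,"tz":-9.7,"gripper":4},{"ax":0.2,"ay":-0.2,"az":-37.3,"tx":15.2,"ty":-2.35,"tz":-9.7,"gripper":4}]'

```text
t: 19.9
eef_pos: [0.5675, 0.2952, 0.1399]
eef_rot: [3.141, 0.001, 0.982]
force: [0.1, 0.3, 0.6]
width: 0.0399
```

```bash
python3 - <<'E'
from h import *
s=manip.observe();print(s["t"],s["eef_pos"],s["eef_rot"])
print(row(56.4,.052,4))
c=manip.read_camera("wrist")
g=cv2.cvtColor(c["color"],cv2.COLOR_BGR2GRAY);q=proj(c,[.5683,.2955,.076]);q2=proj(c,[.5683,.2955,.04]);print(q,q2)
cv2.circle(c["color"],tuple(q.astype(int)),3,(0,0,255),1);cv2.circle(c["color"],tuple(q2.astype(int)),3,(0,255,0),1)
cv2.imwrite("pics/w9.png",c["color"])
E
```

```text
19.9 [0.56749105 0.29521326 0.13988935] [3.14147312e+00 8.67746771e-04 9.81524470e-01]
[ 0.    0.   -0.2   0.07  0.05  8.79]
[315.96272469 220.0522587 ] [316.12604333 203.51871645]
```

View pics/w9.png

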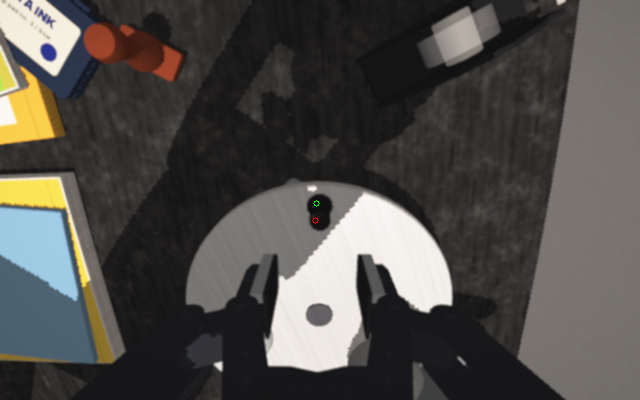

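The knob, from base (319,205) to top (319,221), sits on my prediction within about 1–2 mm and lies straight ahead of the pivot cap at (319,314). I descend round it and narrow the jaws.

Call:
apply_moves --series '[{"ax":0,"ay":0,"az":0,"tx":0.07,"ty":0.05,"tz":4,"gripper":4},{"ax":0,"ay":0,"az":0,"tx":0.07,"ty":0.05,"tz":7,"gripper":4},{"ax":0,"ay":0,"az":0,"tx":0.07,"ty":0.05,"tz":8.8,"gripper":4},{"ax":0,"ay":0,"az":0,"tx":0.07,"ty":0.05,"tz":8.8,"gripper":2},{"ax":0,"ay":0,"az":0,"tx":0.07,"ty":0.05,"tz":8.8,"gripper":2},{"ax":0,"ay":0,"az":0,"tx":0.07,"ty":0.05,"tz":8.8,"gripper":2},{"ax":0,"ay":0,"az":0,"tx":0.07,"ty":0.05,"tz":8.8,"gripper":2}]'

```text
t: 20.65
eef_pos: [0.5688, 0.2956, 0.0536]
eef_rot: [3.14, -0.001, 0.981]
force: [-0.1, 0.5, -0.3]
width: 0.0197
```

```bash
python3 - <<'E'
from h import *
s=manip.observe();print(s["t"],s["eef_pos"],s["width"],s["force"].round(1))
for a in range(60,97,4): print(a,row(a,.052,2))
E
```

```text
20.65 [0.56875522 0.29563191 0.05363066] 0.01971789527309546 [-0.1  0.5 -0.3]
60 [ 0.1  -0.1  -3.8  -0.07 -0.71  0.16]
64 [ 0.1  -0.1  -7.8  -0.14 -1.46  0.16]
68 [  0.1   -0.1  -11.8   -0.27  -2.2    0.16]
72 [  0.1   -0.1  -15.8   -0.45  -2.93   0.16]
76 [  0.1   -0.   -19.8   -0.68  -3.65   0.16]
80 [  0.1   -0.   -23.8   -0.96  -4.35   0.16]
84 [  0.1   -0.   -27.8   -1.29  -5.03   0.15]
88 [  0.1   -0.   -31.8   -1.66  -5.69   0.15]
92 [  0.1   -0.   -35.8   -2.08  -6.31   0.15]
96 [  0.1   -0.   -39.8   -2.54  -6.91   0.15]
```

Call:
apply_moves --series '[{"ax":0,"ay":0,"az":-2,"tx":-0.03,"ty":-0.36,"tz":0,"gripper":2},{"ax":0,"ay":0,"az":-3.8,"tx":-0.07,"ty":-0.71,"tz":0,"gripper":2},{"ax":0,"ay":0,"az":-7.8,"tx":-0.14,"ty":-1.46,"tz":0,"gripper":2},{"ax":0,"ay":0,"az":-11.8,"tx":-0.27,"ty":-2.2,"tz":0,"gripper":2},{"ax":0,"ay":0,"az":-15.8,"tx":-0.45,"ty":-2.93,"tz":0,"gripper":2}]'

```text
t: 21.15
eef_pos: [0.5425, 0.3082, 0.0545]
eef_rot: [3.138, -0.002, 1.26]
force: [5.9, -3.8, -1.3]
width: 0.0197
```

```bash
python3 - <<'E'
from h import *
s=manip.observe();print(s["t"],s["eef_pos"],s["width"],s["force"].round(1))
for a in range(76,113,4): print(a,row(a,.053,2))
E
```

```text
21.15 [0.54254766 0.30815234 0.0544918 ] 0.019701987830796453 [ 5.9 -3.8 -1.3]
76 [ 0.2  -0.1  -3.8  -0.04 -0.82  0.15]
80 [ 0.2  -0.1  -7.8  -0.12 -1.57  0.14]
84 [  0.2   -0.1  -11.8   -0.24  -2.31   0.14]
88 [  0.2   -0.1  -15.8   -0.42  -3.04   0.14]
92 [  0.2   -0.   -19.8   -0.66  -3.76   0.13]
96 [  0.2   -0.   -23.8   -0.94  -4.46   0.13]
100 [  0.2   -0.   -27.8   -1.26  -5.14   0.13]
104 [  0.2   -0.   -31.8   -1.64  -5.79   0.12]
108 [  0.2   -0.   -35.8   -2.06  -6.42   0.12]
112 [  0.2   -0.   -39.8   -2.52  -7.02   0.12]
```

The table turns with a light tangential force of about 7 N. I continue the sweep.

Call:
apply_moves --series '[{"ax":0.2,"ay":0,"az":-3.8,"tx":-0.04,"ty":-0.82,"tz":0.1,"gripper":2},{"ax":0.2,"ay":0,"az":-7.8,"tx":-0.12,"ty":-1.57,"tz":0.1,"gripper":2},{"ax":0.2,"ay":0,"az":-11.8,"tx":-0.24,"ty":-2.31,"tz":0.1,"gripper":2},{"ax":0.2,"ay":0,"az":-15.8,"tx":-0.42,"ty":-3.04,"tz":0.1,"gripper":2},{"ax":0.2,"ay":0,"az":-19.8,"tx":-0.66,"ty":-3.76,"tz":0.1,"gripper":2},{"ax":0.2,"ay":0,"az":-23.8,"tx":-0.94,"ty":-4.46,"tz":0.1,"gripper":2},{"ax":0.2,"ay":0,"az":-27.8,"tx":-1.26,"ty":-5.14,"tz":0.1,"gripper":2},{"ax":0.2,"ay":0,"az":-31.8,"tx":-1.64,"ty":-5.79,"tz":0.1,"gripper":2},{"ax":0.2,"ay":0,"az":-35.8,"tx":-2.06,"ty":-6.42,"tz":0.1,"gripper":2},{"ax":0.2,"ay":0,"az":-39.8,"tx":-2.52,"ty":-7.02,"tz":0.1,"gripper":2}]'

```text
t: 22.15
eef_pos: [0.4689, 0.306, 0.0545]
eef_rot: [3.137, 0.0, 1.957]
force: [4.8, 0.7, 0.7]
width: 0.0198
```

```bash
python3 - <<'E'
from h import *
s=manip.observe();print(s["t"],s["eef_pos"],s["width"],s["force"].round(1),s["qpos"].round(2))
for a in range(116,153,4): print(a,row(a,.053,2))
E
```

```text
22.15 [0.46885692 0.30600271 0.05445802] 0.01982941695644744 [4.8 0.7 0.7] [ 0.44  0.24  1.7  -0.    1.19  0.05]
116 [ 0.2   0.   -3.9  -0.03 -0.84  0.14]
120 [ 0.2   0.   -7.9  -0.1  -1.59  0.14]
124 [  0.2    0.   -11.9   -0.23  -2.34   0.14]
128 [  0.2    0.   -15.9   -0.41  -3.07   0.13]
132 [  0.2    0.1  -19.9   -0.65  -3.79   0.13]
136 [  0.2    0.1  -23.9   -0.93  -4.48   0.13]
140 [  0.2    0.1  -27.9   -1.26  -5.16   0.12]
144 [  0.2    0.1  -31.9   -1.63  -5.82   0.12]
148 [  0.2    0.1  -35.9   -2.05  -6.44   0.12]
152 [  0.2    0.1  -39.9   -2.51  -7.04   0.12]
```

Call:
apply_moves --series '[{"ax":0.2,"ay":0,"az":-3.9,"tx":-0.03,"ty":-0.84,"tz":0.1,"gripper":2},{"ax":0.2,"ay":0,"az":-7.9,"tx":-0.1,"ty":-1.59,"tz":0.1,"gripper":2},{"ax":0.2,"ay":0,"az":-11.9,"tx":-0.23,"ty":-2.34,"tz":0.1,"gripper":2},{"ax":0.2,"ay":0,"az":-15.9,"tx":-0.41,"ty":-3.07,"tz":0.1,"gripper":2},{"ax":0.2,"ay":0,"az":-19.9,"tx":-0.65,"ty":-3.79,"tz":0.1,"gripper":2},{"ax":0.2,"ay":0,"az":-21.9,"tx":-0.78,"ty":-4.14,"tz":0.1,"gripper":2}]'

```text
t: 22.75
eef_pos: [0.4338, 0.2837, 0.0545]
eef_rot: [3.138, 0.001, 2.342]
force: [2.5, 6.4, -0.5]
width: 0.0202
```

```bash
python3 - <<'E'
from h import *
s=manip.observe();print(s["t"],s["eef_pos"],s["width"],s["force"].round(1),s["qpos"].round(2))
for a in range(136,167,3): print(a,row(a,.053,2))
E
```

```text
22.75 [0.43378766 0.28373704 0.05447498] 0.020235613759562114 [ 2.5  6.4 -0.5] [ 0.43  0.16  1.8  -0.    1.18 -0.34]
136 [ 0.2   0.1  -1.8  -0.02 -0.44  0.15]
139 [ 0.2   0.1  -4.8  -0.06 -1.    0.14]
142 [ 0.2   0.1  -7.8  -0.12 -1.56  0.14]
145 [  0.2    0.1  -10.8   -0.21  -2.12   0.14]
148 [  0.2    0.1  -13.8   -0.33  -2.67   0.14]
151 [  0.2    0.1  -16.8   -0.48  -3.22   0.14]
154 [  0.2    0.1  -19.8   -0.66  -3.76   0.14]
157 [  0.2    0.1  -22.8   -0.86  -4.28   0.13]
160 [  0.2    0.1  -25.8   -1.09  -4.8    0.13]
163 [  0.2    0.1  -28.8   -1.35  -5.3    0.13]
166 [  0.2    0.1  -31.8   -1.64  -5.79   0.13]
```

Call:
apply_moves --series '[{"ax":0.2,"ay":0,"az":-4.8,"tx":-0.06,"ty":-1.0,"tz":0.1,"gripper":2},{"ax":0.2,"ay":0,"az":-7.8,"tx":-0.12,"ty":-1.56,"tz":0.1,"gripper":2},{"ax":0.2,"ay":0,"az":-10.8,"tx":-0.21,"ty":-2.12,"tz":0.1,"gripper":2},{"ax":0.2,"ay":0,"az":-13.8,"tx":-0.33,"ty":-2.67,"tz":0.1,"gripper":2},{"ax":0.2,"ay":0,"az":-16.8,"tx":-0.48,"ty":-3.22,"tz":0.1,"gripper":2},{"ax":0.2,"ay":0,"az":-19.8,"tx":-0.66,"ty":-3.76,"tz":0.1,"gripper":2},{"ax":0.2,"ay":0,"az":-22.8,"tx":-0.86,"ty":-4.28,"tz":0.1,"gripper":2}]'

```text
t: 23.45
eef_pos: [0.4093, 0.2485, 0.0544]
eef_rot: [3.14, 0.003, 2.742]
force: [-0.6, 7.7, 1.6]
width: 0.02
```

```bash
python3 - <<'E'
from h import *
s=manip.observe();print(s["t"],s["eef_pos"],s["width"],s["force"].round(1),s["qpos"].round(2))
d=s["eef_pos"][:2]-PIV;print(np.degrees(np.arctan2(d[1],d[0])))
for a in range(158,179,2): print(a,row(a,.053,2))
E
```

```text
23.45 [0.40932442 0.24847899 0.05441332] 0.020018560454943535 [-0.6  7.7  1.6] [ 0.38  0.08  1.89 -0.    1.17 -0.79]
156.56989299489766
158 [ 0.1   0.1  -0.9  -0.01 -0.27  0.14]
160 [ 0.1   0.1  -2.9  -0.02 -0.65  0.14]
162 [ 0.1   0.1  -4.9  -0.05 -1.02  0.14]
164 [ 0.1   0.2  -6.9  -0.09 -1.4   0.14]
166 [ 0.1   0.2  -8.9  -0.14 -1.77  0.14]
168 [  0.1    0.2  -10.9   -0.2   -2.14   0.14]
170 [  0.1    0.2  -12.9   -0.28  -2.51   0.14]
172 [  0.1    0.2  -14.9   -0.37  -2.88   0.14]
174 [  0.1    0.2  -16.9   -0.47  -3.24   0.14]
176 [  0.1    0.2  -18.9   -0.59  -3.6    0.14]
178 [  0.1    0.2  -20.9   -0.72  -3.95   0.14]
```

Call:
apply_moves --series '[{"ax":0.1,"ay":0.1,"az":-2.9,"tx":-0.02,"ty":-0.65,"tz":0.1,"gripper":2},{"ax":0.1,"ay":0.1,"az":-4.9,"tx":-0.05,"ty":-1.02,"tz":0.1,"gripper":2},{"ax":0.1,"ay":0.2,"az":-6.9,"tx":-0.09,"ty":-1.4,"tz":0.1,"gripper":2},{"ax":0.1,"ay":0.2,"az":-8.9,"tx":-0.14,"ty":-1.77,"tz":0.1,"gripper":2},{"ax":0.1,"ay":0.2,"az":-10.9,"tx":-0.2,"ty":-2.14,"tz":0.1,"gripper":2},{"ax":0.1,"ay":0.2,"az":-12.9,"tx":-0.28,"ty":-2.51,"tz":0.1,"gripper":2},{"ax":0.1,"ay":0.2,"az":-13.9,"tx":-0.32,"ty":-2.7,"tz":0.1,"gripper":2}]'

```text
t: 24.15
eef_pos: [0.4019, 0.2229, 0.0543]
eef_rot: [3.14, 0.0, 2.986]
force: [-3.1, 6.8, 0.7]
width: 0.0199
```

```bash
python3 - <<'E'
from h import *
s=manip.observe();print(s["t"],s["eef_pos"],s["width"],s["force"].round(1))
d=s["eef_pos"][:2]-PIV;print(np.degrees(np.arctan2(d[1],d[0])))
for a in range(172,184,1): print(a,row(a,.053,2))
E
```

```text
24.15 [0.40185875 0.22291973 0.05432431] 0.01986171964289084 [-3.1  6.8  0.7]
170.72273299322654
172 [ 0.1   0.   -0.9  -0.01 -0.24  0.13]
173 [ 0.1   0.   -1.9  -0.01 -0.43  0.13]
174 [ 0.1   0.   -2.9  -0.02 -0.62  0.13]
175 [ 0.1   0.   -3.9  -0.03 -0.81  0.13]
176 [ 0.1   0.   -4.9  -0.04 -0.99  0.13]
177 [ 0.1   0.   -5.9  -0.06 -1.18  0.13]
178 [ 0.1   0.   -6.9  -0.08 -1.37  0.13]
179 [ 0.1   0.   -7.9  -0.11 -1.56  0.13]
180 [ 0.1   0.   -8.9  -0.14 -1.74  0.13]
181 [ 0.1   0.   -9.9  -0.17 -1.93  0.13]
182 [  0.1    0.   -10.9   -0.2   -2.11   0.13]
183 [  0.1    0.   -11.9   -0.24  -2.3    0.13]
```

Call:
apply_moves --series '[{"ax":0,"ay":0,"az":-1.9,"tx":-0.01,"ty":-0.43,"tz":0.1,"gripper":2},{"ax":0,"ay":0,"az":-2.9,"tx":-0.02,"ty":-0.62,"tz":0.1,"gripper":2},{"ax":0,"ay":0,"az":-3.4,"tx":-0.03,"ty":-0.71,"tz":0.1,"gripper":2}]'

```text
t: 24.45
eef_pos: [0.4011, 0.2164, 0.0542]
eef_rot: [3.138, 0.001, 3.046]
force: [-3.5, 6.6, 1.3]
width: 0.02
```

Call:
apply_moves --series '[{"ax":0,"ay":0,"az":-0.5,"tx":0,"ty":-0.1,"tz":0,"gripper":2},{"ax":0,"ay":0,"az":-1,"tx":-0.01,"ty":-0.2,"tz":0,"gripper":2}]'

```text
t: 24.65
eef_pos: [0.4011, 0.215, 0.0549]
eef_rot: [3.137, 0.002, 3.064]
force: [-1.6, 5.8, -0.4]
width: 0.0204
```

Call:
apply_moves --series '[{"ax":0,"ay":0,"az":-0.5,"tx":0,"ty":-0.1,"tz":0,"gripper":2},{"ax":0,"ay":0,"az":-1,"tx":-0.01,"ty":-0.2,"tz":0,"gripper":2}]'

```text
t: 24.85
eef_pos: [0.401, 0.2136, 0.0555]
eef_rot: [3.135, 0.003, 3.082]
force: [-1.8, 6.8, -2.3]
width: 0.0204
```

Call:
apply_moves --series '[{"ax":0.2,"ay":0,"az":-0.5,"tx":0,"ty":-0.1,"tz":0.1,"gripper":2},{"ax":0.2,"ay":0,"az":-1,"tx":-0.01,"ty":-0.2,"tz":0.1,"gripper":2}]'

```text
t: 25.05
eef_pos: [0.4011, 0.2123, 0.0554]
eef_rot: [3.137, 0.003, 3.099]
force: [-3.6, 6.7, 1.5]
width: 0.0201
```

Call:
apply_moves --series '[{"ax":0,"ay":0,"az":-0.5,"tx":0,"ty":-0.1,"tz":0,"gripper":2},{"ax":0,"ay":0,"az":-1,"tx":-0.01,"ty":-0.2,"tz":0,"gripper":2}]'

```text
t: 25.25
eef_pos: [0.401, 0.2109, 0.056]
eef_rot: [3.136, 0.004, 3.117]
force: [-2.4, 5.8, -1.5]
width: 0.0198
```

Call:
apply_moves --series '[{"ax":0,"ay":0,"az":-0.5,"tx":0,"ty":-0.1,"tz":0,"gripper":2},{"ax":0,"ay":0,"az":-0.5,"tx":0,"ty":-0.15,"tz":0,"gripper":2}]'

```text
t: 25.45
eef_pos: [0.401, 0.21, 0.0566]
eef_rot: [3.134, 0.005, 3.126]
force: [-1.1, 9.7, -3.2]
width: 0.0199
```

Force rises to 9.7 N near the predicted stop. One more small push to confirm.

Call:
apply_moves --series '[{"ax":0.2,"ay":-0.2,"az":0,"tx":0,"ty":-0.08,"tz":0,"gripper":2},{"ax":0.2,"ay":-0.2,"az":0,"tx":0,"ty":-0.08,"tz":0,"gripper":2}]'

```text
t: 25.65
eef_pos: [0.401, 0.21, 0.0571]
eef_rot: [3.136, 0.009, 3.126]
force: [1.3, 8.6, -6.7]
width: 0.0199
```

```bash
python3 - <<'E'
from h import *
s=manip.observe();print(s["t"],s["eef_pos"],s["force"].round(1))
c=manip.read_camera("scene");np.save("sc.npy",c["color"])
d=manip.read_camera("side")
for n in("scene","side"):
  for q in("shell","press"):print(n,q,[(r["point"],r["confidence"]) for r in manip.recognise(q,n)])
E
```

```text
25.65 [0.40101243 0.21001627 0.0570628 ] [ 1.3  8.6 -6.7]
scene shell [([383.0, 170.1], 0.65), ([284.3, 219.0], 0.6)]
scene press [([263.3, 246.7], 0.66)]
side shell [([284.4, 223.7], 0.6)]
side press [([291.2, 236.6], 0.67)]
```

Call:
apply_moves --series '[{"ax":0,"ay":-0.5,"az":0,"tx":0,"ty":-0.15,"tz":0.15,"gripper":2},{"ax":0,"ay":-0.5,"az":0,"tx":0,"ty":-0.2,"tz":0.15,"gripper":2}]'

```text
t: 26.15
eef_pos: [0.4014, 0.2098, 0.0568]
eef_rot: [3.132, 0.02, 3.126]
force: [-1.3, 20.8, -0.2]
width: 0.0198
```

At 20.8 N the table doesn't move, so it's at the stop. I ease off, open, and lift clear.

Call:
apply_moves --series '[{"ax":0,"ay":0,"az":0,"tx":0,"ty":0.1,"tz":0,"gripper":2.4},{"ax":0,"ay":0,"az":0,"tx":0,"ty":0.1,"tz":0,"gripper":4},{"ax":0,"ay":0,"az":0,"tx":0,"ty":0.1,"tz":0,"gripper":4},{"ax":0,"ay":0,"az":0,"tx":0,"ty":0.1,"tz":-2,"gripper":4},{"ax":0,"ay":0,"az":0,"tx":0,"ty":0.1,"tz":-6,"gripper":4},{"ax":0,"ay":0,"az":0,"tx":0,"ty":0.1,"tz":-10,"gripper":4},{"ax":0,"ay":0,"az":0,"tx":0,"ty":0.1,"tz":-12,"gripper":4},{"ax":0,"ay":0,"az":0,"tx":0,"ty":0.1,"tz":-12,"gripper":4}]'

```text
t: 26.95
eef_pos: [0.4001, 0.2099, 0.1798]
eef_rot: [3.131, 0.025, 3.126]
force: [-0.7, 0.2, -0.2]
width: 0.0401
```

```bash
python3 - <<'E'
from h import *
s=manip.observe();print(s["t"],s["eef_pos"],s["force"].round(1))
for n in("scene","side"):
  c=manip.read_camera(n)
  r=manip.recognise("shell",n)
  for x in r: print(n,x,onz(c,x["point"],.042).round(4))
  g=cv2.cvtColor(c["color"],cv2.COLOR_BGR2GRAY)
  st=[.5085+.08*np.cos(np.radians(-73.6)),.2055+.08*np.sin(np.radians(-73.6))]
  p=proj(c,[*st,.0425]);print("station px",p)
  x,y=p.round().astype(int);print(g[y-2:y+24:2,x-30:x+32:3])
  print("knob at stop px",proj(c,[.401,.212,.076]),proj(c,[.401,.212,.04]))
E
```

```text
26.95 [0.40006718 0.20988395 0.1797939 ] [-0.7  0.2 -0.2]
scene {'point': [382.2, 171.8], 'confidence': 0.67} [ 0.4274 -0.104   0.042 ]
scene {'point': [287.4, 218.8], 'confidence': 0.5} [0.5107 0.1433 0.042 ]
station px [283.46686952 211.21704577]
[[227 140 143 141 144 110 116 120 138 173 177 172 145 135 139 140 239 252
  253 253 253]
 [164 143 143 140 139 118 118 117 122 121 122 123 122 134 136 140 250 252
  252 252 252]
 [146 140 143 143 144 130 116 118 117 122 119 122 131 139 138 130 254 252
  252 252 252]
 [143 143 140 143 139 139 115 112 121 117 119 123 129 137 139 152 253 253
  252 252 252]
 [145 143 145 146 143 140 117 116 121 120 121 122 127 131 123 243 252 253
  253 252 253]
 [141 139 140 143 143 141 137 122 120 123 121 122 120 124 224 253 253 252
  252 252 252]
 [161 151 143 143 142 139 139 134 126 118 125 138 140 226 253 252 252 253
  253 253 253]
 [252 237 213 177 156 167 210 222 223 218 219 248 253 253 252 252 252 252
  252 252 253]
 [252 252 252 252 252 252 253 253 253 253 253 253 252 252 252 252 252 252
  252 252 252]
 [252 252 252 251 251 251 251 251 252 252 252 252 
[... 1024 characters left out ...]
224]
 [117 115 117 114 115 115 114 115 114 116 119 159 198 218 224 224 224 224
  223 225 225]
 [131 123 128 126 124 121 125 156 175 201 210 222 224 224 225 226 224 225
  226 226 225]
 [211 209 210 210 208 188 207 219 223 224 224 224 225 224 225 225 224 226
  225 225 227]
 [224 224 224 223 223 223 222 221 222 220 221 221 221 222 222 222 225 225
  225 225 226]
 [225 225 224 223 224 223 222 221 223 221 222 223 223 223 223 223 224 223
  224 224 224]
 [226 225 226 225 225 224 223 222 208 210 222 224 223 224 223 224 225 226
  225 225 225]
 [226 225 224 225 223 224 222 180 127 128 184 223 224 223 225 224 224 225
  224 225 226]]
knob at stop px [338.88592238 244.31500035] [338.31979443 258.36611494]
```

```bash
python3 -c "
from station import manip
s=manip.observe();print(s['t'],s['width'],s['force']);print(manip.job_done())"
```

```text
27.15 0.04016440910006447 [-1.20284883 -0.35785348 -0.12944365]
the job is handed in; nothing more can be done
None
```

I put the leftmost loose shell into the nest, swung the table by its knob to the stop, let go and lifted clear. The job was handed in at about 27 s of the 72 s allowed.

- **Seating:** the shell first lodged cocked: the crown touched at z≈0.0443 m, and pressing with a 2 mm shift did not level it. A sideways nudge with the open fingers freed it. After that the crown touched at z≈0.0425 m with about 10 N, which is the height for fully home. No force reading while the shell was over the table came near the 35 N limit.
- **Swing:** the table moved at about 6–8 N on the knob. It then held against 20.8 N without turning, so I took it to be at its stop. The knob's position there puts the nest at −73.5°, and I had measured the head at −73.8°, well within the 5 mm tolerance.
- **Last checks:** the tool read almost no force and sat about 12 cm above where it had held the knob. The shell is hidden under the head, so I could not see it or measure its final pose. One low-confidence camera detection (0.50) fell on the head's edge, about 2 cm from the station, and I took it for the head or its shadow.

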